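# Catch the ware trolley

## Task

Press the yellow plunger fully down to release the trolley from under the clear damp hood; it rolls away by itself with a vase on it. Catch it on its red bumper with the fingers, yielding with it so gently that the slender vase on it does not topple, slow it down smoothly over most of a second to a standstill out in the open, well before the end stop, and keep it still there for two seconds, then let it down slowly until it rests against the end stop and let go of it. The vase must stay standing and must not be touched, and the other things on the table stay where they are.

Things in the scene. Friction and masses are not known exactly. Their poses are not given: they have to be found in the camera images.
- track: Fixed track: two aluminium rails 740 mm long on wooden sleepers; origin on the table under its middle. Its -y axis is downhill (slope 0.04: 4 mm drop per 100 mm), its x axis points across the track, away from the robot
- hood_exit (a point): Middle of the roof's downhill edge, on top, 205 mm above the table, at y = +14 mm in the track's frame, of the clear damp hood with aluminium edges that covers the upper track from there 347 mm uphill and 81 mm to either side. The hand cannot get in; downhill of it the track is open above
- end_stop (a point): Middle of the rubber face, level with the top (58 mm high), of the wooden end stop that closes the track's low end; at y = -330 mm in the track's frame
- bumper (a point): Middle of the upper edge of the downhill face of the trolley's red bumper plate, 100 mm above the rails. Plate upright, 70 mm wide across the track, 8 thick, 88 high. In the track's frame x = 0, y = +172, z = 149 mm when parked; y = -328, z = 129 mm against the stop. Catch it on closed fingers ahead of this face, tips 30 to 40 mm below its edge
- deck (a point): Centre of the trolley's level wooden deck (116 x 160 mm, low rim), 35 mm above the rails. Trolley 0.75 kg plus the vase (either from 10 % lighter to 40 % heavier). Rail drag 1.9 N per m/s: it speeds up to about 0.2 m/s (0.17 to 0.28) with a time constant of 0.5 s and passes 0.30 m some 2 s (1.8 to 2.2) after release; it cannot leave the rails and nothing else brakes it before the stop
- trolley (a joint): Distance in m that the trolley has rolled downhill: 0 parked against the release blade, 0.50 against the end stop. Its bumper comes out from under the hood at 0.16. The standstill may be anywhere from 0.20 to 0.46
- plunger_top (a point): Centre of the top face of the yellow release plunger, a 30 mm round knob on a steel rod on the robot's side of the hood (x = -110, y = +166 mm in the track's frame), 180 mm above the table when up, 148 mm when down
- plunger (a joint): How far the plunger is pressed down, in m: 0 up (trolley blocked) to 0.032 fully down. It slides with about 4 N of friction and stays where it is left; the trolley starts when it passes about 0.02
- vase: Slender blue bud vase, 105 mm high, 38 mm across its belly, 0.2 kg, centre of mass about 62 mm up, standing loose on the rear of the deck (about 128 mm behind the bumper face) on a foot only 18 mm across: a sudden change of the trolley's speed by more than about 0.1 m/s, or braking harder than about 1 m/s2, topples it. Origin at the centre of its foot, z up
- glaze_jar: Bystander: white jar with a blue cap, 66 mm across, 85 mm high; origin at the centre of its foot
- bisque_bowl: Bystander: terracotta bowl 90 mm across, 45 mm high; origin at the centre of its foot
- ruler: Bystander: wooden ruler 300 x 30 x 6 mm lying on the table; origin at the centre of its underside

How it is judged:
On the way, in this order (a step that is already met when the one before it is completed fails the run):
1. the plunger is fully down and the trolley has run out from under the hood (value of joint plunger above 0.022 m and value of joint trolley above 0.16 m).
2. the trolley is slowed smoothly, not stopped dead: it spends 0.15 s between 0.12 and 0.03 m/s (velocity of joint trolley between 0.03 and 0.12 m/s and value of joint trolley above 0.16 m), for 0.15 s.
3. the trolley is kept still by the fingers in the open, clear of the end stop, for 1.5 s (velocity of joint trolley between -0.03 and 0.03 m/s and value of joint trolley between 0.17 and 0.48 m), for 1.5 s.
4. the trolley rests against the end stop (velocity of joint trolley between -0.03 and 0.03 m/s and value of joint trolley above 0.488 m), for 0.2 s.
At the end, for the whole second after the job is handed in: The trolley is at rest (under 0.03 m/s) within 12 mm of the end stop, the plunger is down by at least 22 mm, and the vase stands upright (within 0.15 rad) and at rest on the trolley (all of step 4 and value of joint plunger above 0.022 m and angle between vase's own z axis and vertical below 0.15 rad and distance between vase and deck below 0.07 m and linear speed of vase below 0.03 m/s); the robot touches nothing.
It fails at once if the trolley runs into the end stop faster than 0.12 m/s (value of joint trolley above 0.485 m and velocity of joint trolley above 0.12 m/s).
It fails at once if the vase is touched (contact force between vase and the fingers above 0.5 N or contact force between vase and the arm above 0.5 N).
It fails at once if the vase tips (angle between vase's own z axis and vertical above 0.3 rad).
It fails at once if a bystander is disturbed (distance of any of glaze_jar, bisque_bowl, ruler from where it was at the start of the episode above 0.03 m).
It also fails if it takes over 35 s, if anything falls off the work surface, if the arm or the gripper's body presses on something with over 40 N, if the wrist force passes 120 N, or if a joint passes its speed limit or range.

## Robot

A 6-joint arm with a two-finger parallel gripper is mounted at the origin on the work surface. World frame = base frame: x ahead of the robot, y to its left, z up, the work surface at z = 0. Lengths are in m, angles in rad, forces in N, time in s.
With the tool pointing down it reaches from about 0.25 to 0.725 m from the base axis. Payload 4 kg.
Tool frame: the origin (TCP) lies midway between the tips of the shut fingers; the grasp point (between the pads) lies 19 mm behind it (bot.grip_depth is the distance from the TCP to the grasp point, in m); z points along the fingers, y is the line along which they close (so a half turn about z gives the same grasp; the last joint's range is limited). The gripper opens to 85 mm and grips with 20 to 120 N. Pads are 22 mm wide; open, the fingers measure 114 mm over their backs; the gripper's body (76 mm by 85 mm) begins 54 mm behind the grasp point. The pads swing forward as they close: fully open they stand 13 mm farther back than shut.
Start: joints at [-1.211, 0.241, 0.005, 1.335, 0, 1.571], TCP at [0.176, -0.468, 0.231] pointing down, gripper open.
Joint ranges: [-2.72, 2.72], [-1.05, 1.87], [-1.09, 1.28], [-1.99, 2.15], [-1.42, 1.44], [-3.14, 3.14]. Speed limits (rad/s): [2.79, 2.79, 3.14, 3.14, 3.14, 3.14].

## Interface

Orientations are given as a unit quaternion [x, y, z, w].
In Python, from workcell import bot gives the robot as it stands.
- The arm moves only by the shell command python3 -m creep 'ROWS'. ROWS is JSON, one flat list of numbers, 5 for each row, row after row: the shift along the world's x, y, z in m, then the turn about the world's z in rad, then the finger opening in m, from 0 to 0.0854. In form: [x, y, z, twist, claw, x, y, z, twist, claw, ...]. A call has 1 to 10 rows; each row is the pose to reach, as a shift and turn from the pose commanded when the call began; what a row does not reach only later rows make up. A row lasts 1/12 s, in which the tool goes at most 41.7 mm and 7.16 degrees, less where a joint would pass 70% of its speed; a pose out of reach is approached as far as the arm can. A call with a gripper value outside its range is refused whole. The fingers move at their own pace and stop on an object; the grip force is fixed at half the most. Time passes only in rows, so rows that repeat a pose let the fingers close. It gives the time, the measured TCP pose, the force, the opening and the grip force at its end, in the units of the state.
- bot.get_obs(): the state, without advancing time (a new reading comes with each control period).
- bot.camera(name): name is "side" or "top"; returns a dict with "pixels" (400x640x3 uint8, red, green, blue), "camera_matrix" (3x3 intrinsics, pixels), "dist_coeffs" ([k1, k2, p1, p2, k3] as OpenCV has them; the pictures are not rectified), "extrinsics" (4x4, takes a point from world to camera coordinates). Camera axes: x right, y down, z forward; pixel columns grow to the right and rows downward; lengths in m; the calibration is good to about 2 mm. A picture is of the moment at which its call begins. There is no depth.
- bot.job_done(): hands the job in; it is judged then, once.
Trained networks look in the newest picture that a camera, given by its name, has taken for a name from the list of things; names that differ only in an ending like _2 or _b are one class to them, and where a whole thing is asked for, a point or a joint stands for the part that bears it (a point fixed in the world has none). Each returns a list of dicts, best first, with "score" (0 to 1); they miss things now and then, are a little off and sometimes report something else, mostly with a low value. They report only what shows in the picture. A call takes as long as a camera call.
- bot.look_for(camera, thing): "centre" ([column, row] as shares, 0 to 1, of the picture: columns of its width, rows of its height, amid what is visible of it).
- bot.place_of(camera, thing): "centre" ([column, row] as shares, 0 to 1, of the picture: columns of its width, rows of its height: a listed point, or the origin of a listed thing).
The state is a dict: "clock": time; "joint_pos": joint angles; "joint_vel": joint speeds; "tau": joint torques, N m; "eef_pos": TCP position; "tool_rot": TCP orientation; "ft_force": force on the tool from outside, world axes, zero at the start; "ft_torque": the same for the moment, N m; "grip_width": finger opening in m; "grasp_force": force on a finger pad.
Only numpy, scipy, OpenCV 4.12 (cv2) and the standard library are available. Lean on these libraries where they do the work, as an engineer would, in place of code of your own. Each camera call takes 0.05 s, during which the arm holds its last target. There are 200 camera calls.

## Working session

There is one attempt and no reset: what is moved stays moved. The work goes in short steps, Python scripts to look and compute and a shell command to move; the robot and the scene stay as the last step left them, time stands still between calls to the robot, and variables do not carry over. Pictures are saved under pics/ and viewed, at most 10 in all, crops included, and the job is handed in when it is done.

```bash
mkdir -p pics; cat > h.py <<'E'
import numpy as np, cv2
from workcell import bot
def P(c): return np.array(c["camera_matrix"]),np.array(c["dist_coeffs"]),np.array(c["extrinsics"])
def ray(c,uv):
    K,D,E=P(c); n=cv2.undistortPoints(np.array([[[uv[0]*640,uv[1]*400]]],float),K,D)[0,0]
    d=E[:3,:3].T@np.array([n[0],n[1],1]); o=-E[:3,:3].T@E[:3,3]; return o,d
def atz(c,uv,z):
    o,d=ray(c,uv); return o+d*(z-o[2])/d[2]
def tri(r):
    A=0;b=0
    for o,d in r:
        d=d/np.linalg.norm(d);M=np.eye(3)-np.outer(d,d);A=A+M;b=b+M@o
    return np.linalg.solve(A,b)
def proj(c,p):
    K,D,E=P(c); return cv2.projectPoints(np.array(p,float).reshape(-1,1,3),cv2.Rodrigues(E[:3,:3])[0],E[:3,3],K,D)[0][:,0]
E
cat > a.py <<'E'
from h import *
np.set_printoptions(precision=4,suppress=True)
C={n:bot.camera(n) for n in("side","top")}
for n in C: cv2.imwrite(f"pics/{n}1.png",C[n]["pixels"][...,::-1])
Z=dict(track=0,hood_exit=.205,end_stop=.058,bumper=.149,plunger_top=.18,vase=None,glaze_jar=0,bisque_bowl=0,ruler=0,deck=None)
for t in Z:
    R=[]
    for n in C:
        L=bot.place_of(n,t)
        for l in L[:2]:
            print(t,n,round(l["score"],2),np.array(l["centre"])*[640,400], atz(C[n],l["centre"],Z[t]) if Z[t] is not None else "")
        if L: R.append(ray(C[n],L[0]["centre"]))
    if len(R)==2: print("   tri",tri(R))
o=bot.get_obs();print(o["clock"],o["eef_pos"],o["tool_rot"],o["grip_width"])
E
python3 a.py
```

```text
hood_exit side 0.76 [316.288 200.2  ] [0.5434 0.0898 0.205 ]
hood_exit top 0.89 [315.584 198.68 ] [0.5438 0.0917 0.205 ]
   tri [0.5433 0.0917 0.2072]
end_stop side 0.71 [327.424 152.4  ] [ 0.5252 -0.2491  0.058 ]
end_stop top 0.85 [415.68 210.68] [ 0.5292 -0.2622  0.058 ]
end_stop top 0.18 [300.48 149.92] [0.7484 0.1535 0.058 ]
   tri [ 0.5284 -0.2642  0.0439]
plunger_top side 0.55 [350.72 251.12] [0.4424 0.2364 0.18  ]
plunger_top top 0.46 [270.72 231.8 ] [0.4357 0.2386 0.18  ]
   tri [0.4391 0.2378 0.1809]
vase top 0.55 [314.816 197.32 ] 
glaze_jar side 0.59 [241.088 253.6  ] [0.7685 0.1502 0.    ]
glaze_jar top 0.56 [298.88 150.  ] [0.7639 0.163  0.    ]
glaze_jar top 0.33 [381.824 151.2  ] [ 0.7626 -0.1491  0.    ]
   tri [0.762  0.1618 0.017 ]
bisque_bowl side 0.6 [253.12 177.48] [ 0.7782 -0.1646  0.    ]
bisque_bowl top 0.56 [386.304 152.2  ] [ 0.7589 -0.166   0.    ]
   tri [ 0.7702 -0.1676 -0.0064]
ruler side 0.8 [380.416 152.92 ] [ 0.3326 -0.3202  0.    ]
ruler top 0.56 [432.128 269.4  ] [ 0.3236 -0.3281  0.    ]
   tri [ 0.3275 -0.3314 -0.0119]
deck side 0.2 [381.824 148.68 ] 
deck top 0.67 [417.92 207.2 ] 
   tri [ 0.4346 -0.2165  0.1701]
1.1 [ 0.176  -0.468   0.2313] [ 0.9839  0.1789 -0.      0.    ] 0.08533699247191445
```

View pics/side1.png

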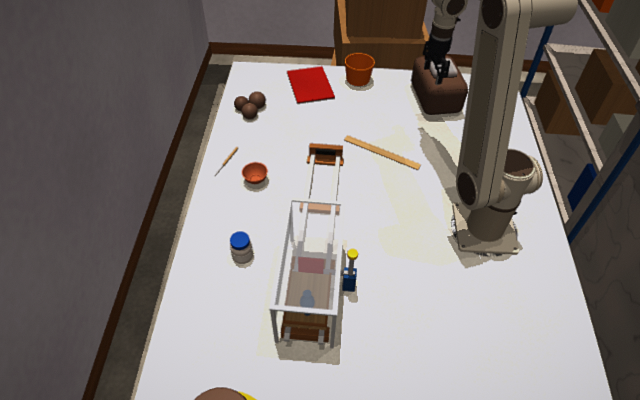

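View pics/top1.png

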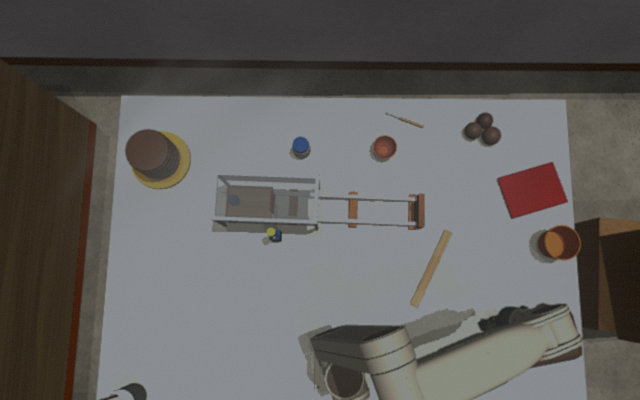

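```bash
cat > fit.py <<'E'
from h import *
from scipy.optimize import least_squares
np.set_printoptions(precision=4,suppress=True)
C={n:bot.camera(n) for n in("side","top")}
M=dict(hood_exit=(0,.014,.205),end_stop=(0,-.330,.058),plunger_top=(-.11,.166,.18))
def W(p,m):
    c,s=np.cos(p[2]),np.sin(p[2]);m=np.atleast_2d(m);return np.c_[p[0]+c*m[:,0]-s*m[:,1],p[1]+s*m[:,0]+c*m[:,1],m[:,2]]
ob=[(n,t,np.array(bot.place_of(n,t)[0]["centre"])*[640,400]) for n in C for t in M if bot.place_of(n,t)]
f=lambda p:np.concatenate([(proj(C[n],W(p,M[t]))[0]-uv) for n,t,uv in ob])
r=least_squares(f,[.53,.08,0],loss="soft_l1");p=r.x;print(p);
for (n,t,_),e in zip(ob,f(p).reshape(-1,2)):print(n,t,e)
for t in M:print(t,W(p,M[t]))
S=[]
for s in(-.081,.081):S+=[((s,.014,.205),(s,.361,.205))]
for y in(.014,.361):S+=[((-.081,y,.205),(.081,y,.205))]
S+=[((-.035,.172,.149),(.035,.172,.149)),((-.05,-.33,.058),(.05,-.33,.058)),((0,-.33,.03),(0,.0,.043))]
for n,(x0,y0) in dict(side=(250,130),top=(200,130)).items():
    k=3.2;im=cv2.resize(C[n]["pixels"][y0:y0+(220 if n=="side" else 130),x0:x0+(130 if n=="side" else 240)],None,fx=k if n=="top" else 2.7,fy=k if n=="top" else 2.7,interpolation=cv2.INTER_CUBIC)[...,::-1].copy()
    kk=k if n=="top" else 2.7
    for a,b in S:
        q=((proj(C[n],W(p,[a,b]))-[x0,y0]+.5)*kk).astype(int);cv2.line(im,tuple(map(int,q[0])),tuple(map(int,q[1])),(0,255,0),1)
    cv2.drawMarker(im,tuple(map(int,(proj(C[n],W(p,M["plunger_top"]))[0]-[x0,y0]+.5)*kk)),(255,0,255),0,10)
    cv2.imwrite(f"pics/{n}2.png",im)
    cv2.imwrite(f"pics/both_{n}.png",im)
a=cv2.imread("pics/side2.png");b=cv2.imread("pics/top2.png")
b=cv2.resize(b,None,fx=.58,fy=.58);H=np.zeros((600,800,3),np.uint8);H[:a.shape[0],:a.shape[1]]=a;H[:b.shape[0],355:355+b.shape[1]]=b;cv2.imwrite("pics/fit.png",H)
E
python3 fit.py
```

```text
[ 0.5392  0.0719 -0.025 ]
side hood_exit [ 0.7667 -1.6676]
side end_stop [-0.6162  0.5231]
side plunger_top [-2.1288  1.7831]
top hood_exit [0.3994 0.0495]
top end_stop [-1.8358  0.2674]
top plunger_top [1.7801 0.8374]
hood_exit [[0.5395 0.0859 0.205 ]]
end_stop [[ 0.5309 -0.258   0.058 ]]
plunger_top [[0.4334 0.2406 0.18  ]]
```

View pics/fit.png

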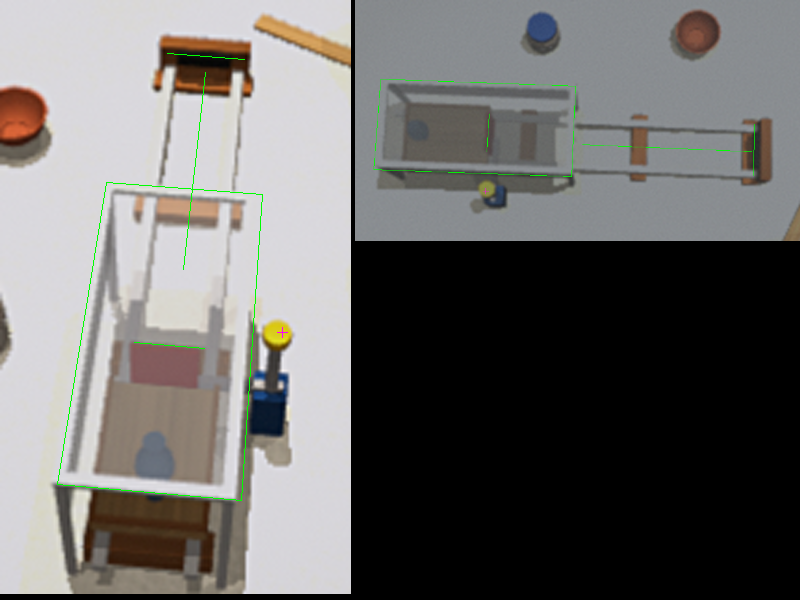

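View pics/top2.png

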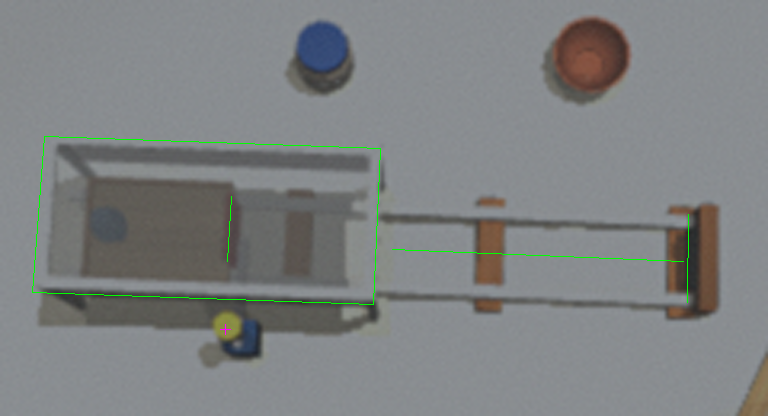

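The side view (hood edge at row ~200, end stop at ~(327,152), plunger at (351,252)) and the top view (hood edge at col ~316, end stop face at col ~416, plunger at (271,232)) agree with the fit: origin (0.539, 0.072), yaw −0.025. The knob sits about 3 mm farther out in x, at (0.437, 0.239).

```bash
python3 -m creep '[0.13,0.36,0.03,1.187,0, 0.13,0.36,0.03,1.187,0, 0.13,0.36,0.03,1.187,0, 0.13,0.36,0.03,1.187,0, 0.13,0.36,0.03,1.187,0, 0.13,0.36,0.03,1.187,0, 0.13,0.36,0.03,1.187,0, 0.13,0.36,0.03,1.187,0, 0.13,0.36,0.03,1.187,0, 0.13,0.36,0.03,1.187,0]'
```

```text
clock: 2.63
eef_pos: [0.3074, -0.1033, 0.2621]
tool_rot: [0.711, 0.703, 0.001, 0.0]
ft_force: [0.6, -1.1, -0.2]
grip_width: 0.0001
grasp_force: 0.0
```

```bash
python3 -m creep '[0.125,0.347,0,0,0, 0.125,0.347,0,0,0, 0.125,0.347,0,0,0, 0.125,0.347,0,0,0, 0.125,0.347,0,0,0, 0.125,0.347,0,0,0, 0.125,0.347,0,0,0, 0.125,0.347,0,0,0, 0.125,0.347,-0.04,0,0, 0.125,0.347,-0.06,0,0]'
cat > v.py <<'E'
from h import *
import sys
o=bot.get_obs();print(o["clock"],o["eef_pos"],o["ft_force"],o["joint_pos"])
C={n:bot.camera(n) for n in("side","top")}
a=C["side"]["pixels"][120:340,240:400][...,::-1];b=C["top"]["pixels"][120:280,190:440][...,::-1]
H=np.zeros((550,800,3),np.uint8);H[:,:400]=cv2.resize(a,(400,550),interpolation=2);H[:256,400:]=cv2.resize(b,(400,256),interpolation=2)
cv2.imwrite(sys.argv[1],H)
E
python3 v.py pics/press.png
```

```text
clock: 3.47
eef_pos: [0.4336, 0.2441, 0.2016]
tool_rot: [0.714, 0.7, 0.003, 0.0]
ft_force: [0.3, 0.4, -0.8]
grip_width: 0.0002
grasp_force: 0.0
3.4667 [0.43363799 0.2441455  0.20157989] [ 0.32738967  0.37854161 -0.77075618] [ 5.12170814e-01  2.45806180e-01 -6.66470614e-02  1.25168624e+00
  1.00217355e-03  2.10264760e+00]
```

View pics/press.png

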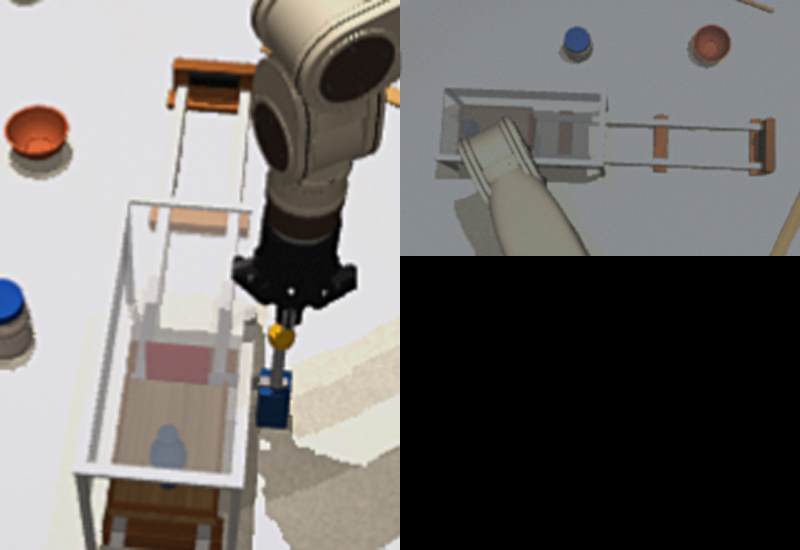

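The crop shows the closed fingertips right over the knob (side crop ~(283,325)), next to the hood wall. Pressing now.

```bash
python3 -m creep '[-0.006,-0.004,-0.015,0,0, -0.006,-0.004,-0.02,0,0, -0.006,-0.004,-0.035,0,0, -0.006,-0.004,-0.051,0,0, -0.006,-0.004,-0.052,0,0]'
```

```text
clock: 3.98
eef_pos: [0.4245, 0.2338, 0.1491]
tool_rot: [0.716, 0.698, -0.001, -0.0]
ft_force: [-0.5, -1.0, -0.8]
grip_width: 0.0001
grasp_force: 0.0
```

```bash
python3 -m creep '[0,0,0.022,0,0, -0.02,-0.205,0.022,0,0, -0.02,-0.205,0.022,0,0, -0.02,-0.205,0.022,0,0, -0.02,-0.205,0.022,0,0, -0.02,-0.205,0.022,0,0, 0.1125,-0.2215,-0.046,0,0, 0.1125,-0.2215,-0.046,0,0, 0.1125,-0.2215,-0.046,0,0, 0.1125,-0.2215,-0.046,0,0]'
cat > t.py <<'E'
from h import *
# rolled distance from pictures: solve s so that the projected bumper point fits
from scipy.optimize import minimize_scalar
p=[.539,.072,-.025]
def B(s):
    y=.172-s; return [p[0]+.025*y,p[1]+y,.149-.04*s]
import sys
for n in sys.argv[1:]:
    t=bot.get_obs()["clock"];c=bot.camera(n)
    for l in bot.place_of(n,"bumper")[:2]:
        uv=np.array(l["centre"])*[640,400]
        r=minimize_scalar(lambda s:np.sum((proj(c,B(s))[0]-uv)**2),bounds=(-.05,.55),method="bounded")
        print(n,round(t,3),"s",round(r.x,4),"err px",round(r.fun**.5,1),"score",round(l["score"],2))
    cv2.imwrite(f"pics/t_{n}_{t:.2f}.png",c["pixels"][...,::-1])
o=bot.get_obs();print(o["clock"],o["eef_pos"],o["ft_force"])
q=o["eef_pos"];print("finger face s",.172-((q[1]-p[1])-.025*(q[0]-p[0])+.011))
E
python3 t.py top side top
```

```text
clock: 4.82
eef_pos: [0.5411, 0.0115, 0.1039]
tool_rot: [0.717, 0.697, 0.001, 0.001]
ft_force: [0.3, 0.7, 0.5]
grip_width: 0.0002
grasp_force: 0.0
top 4.817 s 0.55 err px 63.0 score 0.61
top 5.017 s 0.156 err px 4.7 score 0.47
5.1167 [0.537084   0.01333809 0.10469427] [ 0.34513496 -0.305074    0.23151701]
finger face s 0.21961401379897175
```

```bash
ls pics; python3 - <<'E'
import cv2,glob,numpy as np
a=cv2.imread(glob.glob("pics/t_side*")[0])[120:320,240:400];T=sorted(glob.glob("pics/t_top*"))
H=np.zeros((600,800,3),np.uint8);H[:500,:400]=cv2.resize(a,(400,500),interpolation=2)
for i,f in enumerate(T): H[i*280:i*280+280,400:]=cv2.resize(cv2.imread(f)[160:260,270:413],(400,280),interpolation=2)
cv2.imwrite("pics/roll.png",H)
E
```

```text
both_side.png
both_top.png
fit.png
press.png
side1.png
side2.png
t_side_4.92.png
t_top_4.82.png
t_top_5.02.png
top1.png
top2.png
```

View pics/roll.png

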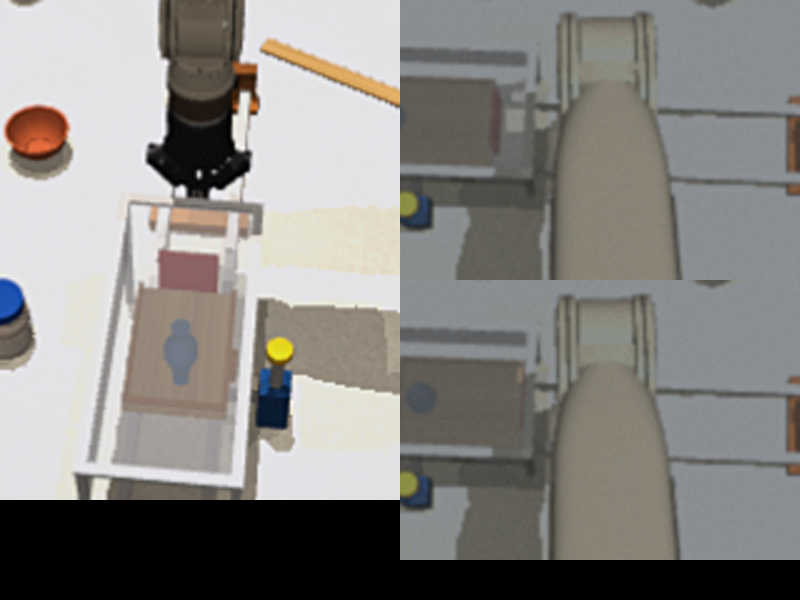

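```bash
python3 - <<'E'
from t import *
E
python3 - <<'E'
import sys; sys.argv=["x"]
exec(open("t.py").read())
from scipy.optimize import brentq
import pickle
import workcell
ca=bot.camera("top");cs=bot.camera("side")
f=lambda s:proj(ca,B(s))[0]
for t,u in((4.817,305.9),(5.017,314.3)):print(t,brentq(lambda s:f(s)[0]-u,-.1,.6))
print(4.917,brentq(lambda s:proj(cs,B(s))[0][1]-220.8,-.1,.6))
print("check parked", f(0), proj(cs,B(0))[0]); print(bot.get_obs()["clock"])
E
```

```text
5.1167 [0.537084   0.01333809 0.10469427] [ 0.34513496 -0.305074    0.23151701]
finger face s 0.21961401379897175
5.1167 [0.537084   0.01333809 0.10469427] [ 0.34513496 -0.305074    0.23151701]
finger face s 0.21961401379897175
4.817 0.11785335698819356
5.017 0.14640408323092463
4.917 0.1283591637574619
check parked [271.10496893 201.12030628] [312.34543004 257.63288987]
5.2167
```

```bash
python3 -m creep '[0,0,0,0,0, 0,-0.006,0,0,0, 0,-0.016,-0.001,0,0, -0.001,-0.0275,-0.001,0,0, -0.001,-0.039,-0.0015,0,0, -0.001,-0.0505,-0.002,0,0, -0.0015,-0.062,-0.0025,0,0, -0.002,-0.0735,-0.003,0,0, -0.002,-0.0845,-0.0035,0,0, -0.0025,-0.0955,-0.004,0,0]'
python3 -m creep '[0,-0.010,-0.0005,0,0, -0.0005,-0.019,-0.001,0,0, -0.0005,-0.027,-0.001,0,0, -0.001,-0.034,-0.0015,0,0, -0.001,-0.040,-0.0015,0,0, -0.001,-0.045,-0.002,0,0, -0.001,-0.049,-0.002,0,0, -0.0015,-0.052,-0.002,0,0, -0.0015,-0.054,-0.002,0,0, -0.0015,-0.055,-0.002,0,0]'
python3 t.py top side
```

```text
clock: 6.05
eef_pos: [0.535, -0.0834, 0.0992]
tool_rot: [0.716, 0.698, -0.0, -0.0]
ft_force: [0.4, -0.3, -0.1]
grip_width: 0.0003
grasp_force: 0.2
clock: 6.88
eef_pos: [0.5335, -0.1371, 0.0973]
tool_rot: [0.716, 0.699, -0.0, -0.0]
ft_force: [-0.3, 0.2, -0.4]
grip_width: 0.0002
grasp_force: 0.2
top 6.883 s 0.3698 err px 2.6 score 0.63
side 6.983 s 0.3591 err px 1.4 score 0.59
7.0833 [ 0.53351647 -0.13670906  0.09729434] [-0.20512622 -0.43137351  0.03006016]
finger face s 0.3695719705506646
```

```bash
python3 -m creep '[0,0,0,0,0,0,0,0,0,0,0,0,0,0,0,0,0,0,0,0,0,0,0,0,0,0,0,0,0,0,0,0,0,0,0,0,0,0,0,0,0,0,0,0,0,0,0,0,0,0]'; python3 -m creep '[0,0,0,0,0,0,0,0,0,0,0,0,0,0,0,0,0,0,0,0,0,0,0,0,0,0,0,0,0,0,0,0,0,0,0,0,0,0,0,0,0,0,0,0,0,0,0,0,0,0]'; python3 t.py side top; python3 v.py pics/held.png
```

```text
clock: 7.92
eef_pos: [0.5335, -0.137, 0.0973]
tool_rot: [0.716, 0.699, -0.0, -0.0]
ft_force: [-0.5, -0.5, 0.5]
grip_width: 0.0001
grasp_force: 0.2
clock: 8.75
eef_pos: [0.5336, -0.137, 0.0973]
tool_rot: [0.716, 0.699, -0.0, 0.0]
ft_force: [0.1, -1.1, 0.2]
grip_width: 0.0002
grasp_force: 0.2
side 8.75 s 0.3619 err px 4.6 score 0.75
top 8.85 s 0.365 err px 2.3 score 0.93
8.95 [ 0.53357176 -0.13698943  0.09734349] [-0.13432291 -0.46710937 -0.79104508]
finger face s 0.3698537191333838
8.95 [ 0.53357176 -0.13698943  0.09734349] [-0.13432291 -0.46710937 -0.79104508] [-2.51313419e-01  4.32127655e-01 -8.45998252e-02  1.05399666e+00
  1.78158933e-06  1.34348447e+00]
```

View pics/held.png

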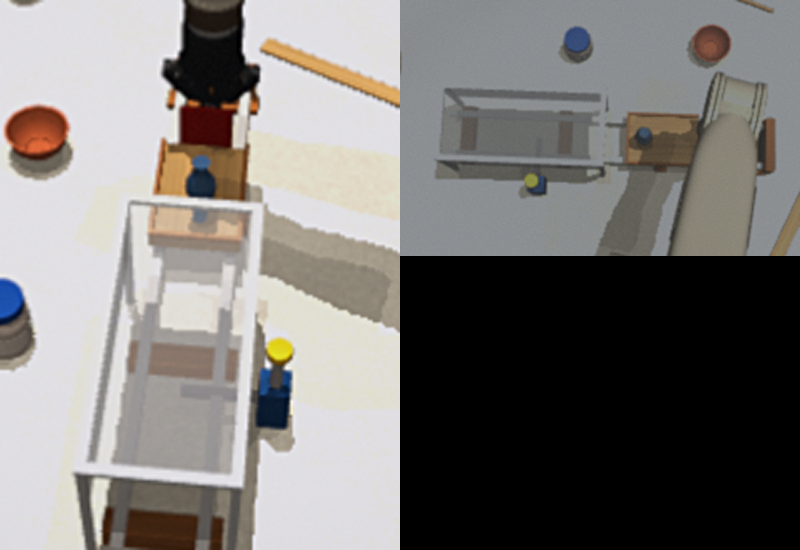

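Held: the trolley stands in the open at s≈0.365 with the vase upright on the deck (side crop ~(200,180)). Letting it down.

```bash
python3 -m creep '[0,-0.001,0,0,0, 0,-0.003,0,0,0, 0,-0.006,0,0,0, 0,-0.010,-0.0005,0,0, 0,-0.015,-0.0005,0,0, -0.0005,-0.020,-0.001,0,0, -0.0005,-0.025,-0.001,0,0, -0.0005,-0.030,-0.001,0,0, -0.001,-0.035,-0.0015,0,0, -0.001,-0.040,-0.0015,0,0]' | head -2
python3 -m creep '[0,-0.005,0,0,0, 0,-0.010,-0.0005,0,0, 0,-0.015,-0.0005,0,0, -0.0005,-0.020,-0.001,0,0, -0.0005,-0.025,-0.001,0,0, -0.0005,-0.030,-0.001,0,0, -0.001,-0.035,-0.0015,0,0, -0.001,-0.040,-0.0015,0,0, -0.001,-0.045,-0.002,0,0, -0.001,-0.050,-0.002,0,0]' | head -2
python3 -m creep '[0,-0.005,0,0,0, 0,-0.010,-0.0005,0,0, 0,-0.0145,-0.0005,0,0, 0,-0.0185,-0.0005,0,0, -0.0005,-0.022,-0.001,0,0, -0.0005,-0.025,-0.001,0,0, -0.0005,-0.0275,-0.001,0,0, -0.0005,-0.030,-0.001,0,0, -0.001,-0.0325,-0.001,0,0, -0.001,-0.035,-0.001,0,0]'
python3 -m creep '[0,-0.0025,0,0,0, 0,-0.005,0,0,0, 0,-0.0075,0,0,0, 0,-0.010,0,0,0, 0,-0.0125,0,0,0, 0,-0.015,0,0,0, 0,-0.0175,0,0,0, 0,-0.020,0,0,0, 0,-0.0225,0,0,0, 0,-0.025,0,0,0]'
python3 t.py top side
```

```text
clock: 9.88
eef_pos: [0.5324, -0.1776, 0.0957]
clock: 10.72
eef_pos: [0.5315, -0.2275, 0.0937]
clock: 11.55
eef_pos: [0.5305, -0.2621, 0.0928]
tool_rot: [0.715, 0.699, -0.0, -0.0]
ft_force: [0.4, -0.1, -1.0]
grip_width: -0.0006
grasp_force: 0.1
clock: 12.38
eef_pos: [0.5305, -0.2872, 0.0928]
tool_rot: [0.716, 0.699, 0.0, -0.0]
ft_force: [-0.2, -0.4, 0.1]
grip_width: -0.0004
grasp_force: 0.0
top 12.383 s 0.5051 err px 2.3 score 0.66
side 12.483 s 0.4922 err px 0.5 score 0.73
12.5833 [ 0.53050083 -0.28701152  0.09276184] [-0.72737412  0.47427446  0.20402934]
finger face s 0.5197990392202847
```

Trolley is at the stop and the fingers are ~20 mm clear; I back off downhill and up, then check.

```bash
python3 -m creep '[0,-0.02,0.005,0,0, 0,-0.04,0.02,0,0, 0,-0.05,0.05,0,0, 0,-0.06,0.09,0,0, 0,-0.06,0.12,0,0, 0,-0.06,0.12,0,0, 0,-0.06,0.12,0,0, 0,-0.06,0.12,0,0]' | head -2; python3 t.py top side; python3 v.py pics/end.png
```

```text
clock: 13.25
eef_pos: [0.5303, -0.3466, 0.2124]
top 13.25 s 0.4992 err px 0.1 score 0.63
top 13.25 s 0.4994 err px 1.7 score 0.37
side 13.35 s 0.5087 err px 1.0 score 0.85
side 13.35 s 0.0086 err px 43.2 score 0.37
13.45 [ 0.52979819 -0.34619521  0.21091765] [-0.33826281 -0.14754805 -0.25089044]
finger face s 0.5789651615491531
13.45 [ 0.52979819 -0.34619521  0.21091765] [-0.33826281 -0.14754805 -0.25089044] [-5.78790091e-01  5.22929810e-01  3.68600125e-01  1.42007631e+00
 -9.87977291e-06  1.01560237e+00]
```

View pics/end.png

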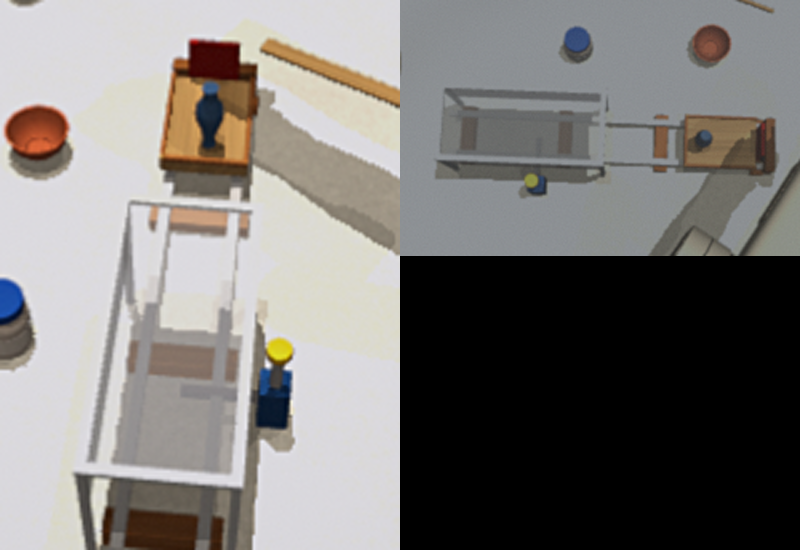

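The trolley rests against the stop, the vase is upright (side crop ~(208,115)), the plunger is down and the arm is clear.

```bash
python3 -c "
from workcell import bot
print(bot.job_done())"
```

```text
the job is handed in; nothing more can be done
None
```

The job is handed in (no verdict was returned): the trolley was caught, held still for two seconds at about 0.37 m and let down against the end stop, and the last picture shows the vase upright, the plunger down and the arm clear.

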